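Undock the loaded lid magazine and hold it level

ROBOT

A 7-joint arm with a two-finger parallel gripper is mounted at the origin on a cart in front of the work surface, level with it; the furniture and walls round the work are solid. World frame = base frame: x ahead of the robot, y to its left, z up, the work surface at z = 0. Lengths are in m, angles in rad, forces in N, time in s.
With the tool pointing down it reaches from about 0.4 to 0.875 m from the base axis. Payload 19.3 kg.
Tool frame: the origin (TCP) lies midway between the tips of the shut fingers; the grasp point (between the pads) lies bot.pinch_z behind it (bot.pinch_z is the distance from the TCP to the grasp point, in m); z points along the fingers, y is the line along which they close (so a half turn about z gives the same grasp; the last joint's range is limited). The gripper opens to 85 mm and grips with 20 to 120 N. Pads are 22 mm wide; open, the fingers measure 114 mm over their backs; the gripper's body (76 mm by 85 mm) begins 54 mm behind the grasp point. The pads swing forward as they close: fully open they stand 13 mm farther back than shut.
Start: joints at [1.139, 0.521, -0.036, 1.599, 0.021, 1.021, -0.113], TCP at [0.221, -0.585, 0.231] pointing down, gripper open.
Joint ranges: [-2.91, 2.91], [-0.3, 2.13], [-1.5, 1.42], [0.17, 2.43], [-1.26, 4.41], [0.16, 1.93], [-2.52, 2.52]. Speed limits (rad/s): [1.89, 1.89, 2.39, 2.39, 3.01, 3.01, 3.01].

INTERFACE

Orientations are given as [roll, pitch, yaw] about the fixed x, y, z axes, in that order (R = Rz(yaw) Ry(pitch) Rx(roll)).
In Python, from workcell import readout, grab_frame, camera_info, workorder, bot gives the robot as it stands. The module is installed in compiled form; this text tells all that it offers.
- The arm moves only by the tool drive_tool, never from a script. Its argument "targets" is a list of rows, each an object of numbers: "dx", "dy", "dz": the shift along the tool's x, y, z as a fraction of full scale; "yaw": the turn about the tool's z as a fraction of full scale; "fingers": the closure, from 0 (fully open) to 1 (shut). In form: [{"dx": .., "dy": .., "dz": .., "yaw": .., "fingers": ..}, ...]. A call has 1 to 20 rows; each row shifts and turns the commanded pose from where the row before left it, along the tool's axes as they then stand; what a row does not reach is not made up. Full scale, the value 1, is 0.1 m for a shift and 90 degrees for a turn. A row lasts 1/10 s, in which the tool goes at most 50 mm and 8.59 degrees, less where a joint would pass 70% of its speed; a pose out of reach is approached as far as the arm can. A call with a number of a shift or a turn outside -1 to 1 is refused whole. A call with a gripper value outside its range is refused whole. The fingers move at their own pace and stop on an object; "squeeze" is the grip in N (left out, the last holds). Time passes only in rows, so rows that do not move let the fingers close. It gives the time, the measured TCP pose, the force, the opening and the grip force at its end, in the units of the state.
- readout.observe(): the state, without advancing time (a new reading comes with each control period).
- grab_frame(name): name is "scene" or "top"; returns the picture (384x512x3 uint8, blue, green, red); there is no depth.
- camera_info(name): a dict with "fx", "fy", "cx", "cy" (pixels), "T" (4x4, takes a point from camera to world coordinates). Camera axes: x right, y up, looking along -z (the intrinsics and any distortion apply to the point x, -y, -z); pixel columns grow to the right and rows downward; lengths in m; the calibration is good to about 2 mm. A picture is of the moment at which its call begins. camera_info takes no time and is no camera call.
- workorder.job_done(): hands the job in; it is judged then, once.
The state is a dict: "clock": time; "qpos": joint angles; "qd": joint speeds; "joint_efforts": joint torques, N m; "position": TCP position; "tool_rot": TCP orientation; "force": force on the tool from outside, world axes, zero at the start; "moment": the same for the moment, N m; "grip_width": finger opening in m; "finger_force": force on a finger pad.
Only numpy, scipy, OpenCV 4.12 (cv2) and the standard library are available. Lean on these libraries where they do the work, as an engineer would, in place of code of your own. Each camera call takes 0.05 s, during which the arm holds its last target. There are 200 camera calls.

TASK

Take the loaded lid magazine off its bayonet dock: turn its T-handle counter-clockwise (seen from above) until the steel pointer at its foot stands at the long release mark on the dock's collar, then, without wrenching it against the collar, lift it straight up until the foot is a good hand's breadth (about 10 cm) clear of its seat. Keep it level all the while, because the five lids can slide out of its open front, and leave the things around it where they are. Finish while holding it there in the gripper, still and level above the dock, with all five lids in it; do not put it down.

Things in the scene. Friction and masses are not known exactly. Their poses are not given: they have to be found in the camera images.
- dock: Fixed dock: 200x200 mm aluminium plate with a round collar (outside diameter 184, top 33 mm above the table). Origin: centre of the underside, on the table; z up, release mark on its -x side. The magazine stands on it at z = 16 mm. Three lugs reach in to diameter 146, 26 to 33 mm above the table; between them 28 degree slots are centred at 0, 120 and 240 degrees from its x.
- magazine: Loose lid magazine locked in the dock: grey round foot (diameter 140, 20 thick), three rods, top plate (top at z = 112 mm), black T-handle; 151 mm high, 0.5 kg (+-20 %) with its five lids. Origin: centre of the foot's underside; z up its axis, open front to -x. It comes free only when its x axis points as the dock's within 5 degrees; it starts 25 to 60 degrees clockwise of that.
- handle (a point): Centre of the black T-handle's crossbar: 14 mm thick (magazine's x), 76 mm long (magazine's y), 22 mm high, flat sides; on the magazine's axis, 140 mm above its origin; 17 mm free below the bar beside its 18 mm stem (32 mm hub, 9 mm high, at the foot of the stem). Axes as the magazine's. It turns the whole magazine about the dock's axis with light friction.
- pointer_tip (a point): Tip of the flat steel pointer sticking out over the collar from the magazine's foot on its -x (open) side, 80 mm from the axis, 20 mm above the magazine's origin. The foot's three hidden tabs (6 mm thick, 18 degrees wide, to diameter 158, at 0, 120 and 240 degrees from the magazine's x) sit under the lugs with 4 mm play upwards and 3 mm sideways.
- release_mark (a point): Point on the long dark radial line on the collar's top (2 mm wide, 15 mm long; short fine lines every 10 degrees clockwise of it): 80 mm from the dock's axis on its -x side, 33 mm above the table. At release the pointer's tip is straight above it. There is no stop at the mark; stops lie about 25 degrees beyond it and 69 degrees clockwise of it.
- lid_1: Cream moulded lid, a disc of diameter 112, 12 mm thick, 21 g; number 1 from below of the five stacked loose between the magazine's rods. Origin: centre of its underside, 20 mm above the magazine's origin.
- lid_2: Cream moulded lid, a disc of diameter 112, 12 mm thick, 21 g; number 2 from below of the five stacked loose between the magazine's rods. Origin: centre of its underside, 32 mm above the magazine's origin.
- lid_3: Cream moulded lid, a disc of diameter 112, 12 mm thick, 21 g; number 3 from below of the five stacked loose between the magazine's rods. Origin: centre of its underside, 44 mm above the magazine's origin.
- lid_4: Cream moulded lid, a disc of diameter 112, 12 mm thick, 21 g; number 4 from below of the five stacked loose between the magazine's rods. Origin: centre of its underside, 56 mm above the magazine's origin.
- lid_5: Cream moulded lid, a disc of diameter 112, 12 mm thick, 21 g; number 5 from below of the five stacked loose between the magazine's rods. Origin: centre of its underside, 68 mm above the magazine's origin.
- kraft_box: Bystander: closed kraft carton, 34x46x56 mm, standing left of the dock. Origin: centre of its underside.
- stopper: Bystander: tan bear-shaped stopper, 38x48x59 mm, standing right of the dock. Origin: centre of its underside.
- marker: Bystander: felt marker with black cap, 128x13x15 mm, lying right of the dock, along its own x. Origin: centre of its underside.
- tape_roll: Bystander: roll of kraft tape, diameter 107, 25 mm high, lying left of the dock, beyond the carton. Origin: centre of its underside.
Not all that is in view belongs to the job. What is shaped like the lid_4 but red is not meant.

How it is judged:
On the way, in this order (a step that is already met when the one before it is completed fails the run):
1. the magazine is turned until its pointer stands at the release mark (tip within 12 mm of it, seen from above) (horizontal distance between pointer_tip and release_mark below 0.012 m and horizontal distance between magazine and dock below 0.012 m), for 0.1 s.
2. the magazine is lifted at least 60 mm off its seat, carried by the gripper alone (z of magazine in the frame of dock above 0.076 m and contact force between magazine and the fingers above 1 N and contact force between magazine and dock below 0.1 N), for 0.2 s.
At the end, for the whole second after the job is handed in: The gripper alone holds the magazine, its foot 60 to 180 mm above its seat, its axis within 50 mm of the dock's, tilted under 4 degrees, still (under 20 mm/s and 0.15 rad/s), not touching the dock, and all five lids are still stacked in it (each within 18 mm of its axis) (all of step 2 and z of magazine in the frame of dock below 0.196 m and horizontal distance between magazine and dock below 0.05 m and angle between magazine's own z axis and vertical below 0.07 rad and linear speed of magazine below 0.02 m/s and angular speed of magazine below 0.15 rad/s and horizontal distance between each of lid_1, lid_2, lid_3, lid_4, lid_5 and magazine below 0.018 m and z of each of lid_1, lid_2, lid_3, lid_4, lid_5 in the frame of magazine above 0.015 m); the arm keeps its last pose, push and grip.
It fails at once if the magazine is wrenched or pressed against the dock with more than 40 N (contact force between magazine and dock above 40 N).
It fails at once if the magazine is tipped by more than 12 degrees (angle between magazine's own z axis and vertical above 0.21 rad).
It fails at once if a bystander (small kraft carton, bear-shaped stopper, felt marker, tape roll) is moved by more than 30 mm (distance of any of kraft_box, stopper, marker, tape_roll from where it was at the start of the episode above 0.03 m).
It also fails if it takes over 38 s, if anything falls off the work surface, if the arm or the gripper's body presses on something with over 40 N, if the wrist force passes 120 N, or if a joint passes its speed limit or range.

## Working session

There is one attempt and no reset: what is moved stays moved. The work goes in short steps, Python scripts to look and compute and a tool call to move; the robot and the scene stay as the last step left them, time stands still between calls to the robot, and variables do not carry over. Pictures are saved under pics/ and viewed, at most 10 in all, crops included, and the job is handed in when it is done.

Besides the shell and the picture viewer there is one more tool, called as name([rows], argument=value, ...), one row to a line, values as JSON. drive_tool: Moves the arm, as the interface text tells. Shift numbers are shares of 0.1 m and turn numbers shares of 90 degrees, none past 1 either way. Its arguments: {"type":"object","properties":{"targets":{"type":"array","items":{"type":"object","properties":{"dx":{"type":"number","minimum":-1,"maximum":1},"dy":{"type":"number","minimum":-1,"maximum":1},"dz":{"type":"number","minimum":-1,"maximum":1},"yaw":{"type":"number","minimum":-1,"maximum":1},"fingers":{"type":"number"}}}},"squeeze":{"type":"number"}},"required":["targets"]}

```bash
mkdir -p pics; python3 - <<'E'
from workcell import readout, grab_frame, camera_info, bot
import cv2, numpy as np
np.set_printoptions(precision=4,suppress=True)
print(readout.observe(), bot.pinch_z)
for n in("scene","top"):
    cv2.imwrite(f"pics/{n}0.png",grab_frame(n)); print(n,camera_info(n))
E
```

```text
{'clock': 0.0, 'qpos': array([ 1.1388,  0.522 , -0.0363,  1.5999,  0.0212,  1.0211, -0.1128]), 'qd': array([ 0.0008, -0.0007, -0.0014,  0.0006, -0.0008, -0.0005, -0.0009]), 'joint_efforts': array([  0.0011, -92.7101,   1.9803, -36.9931,   0.0178,   0.008 ,
        -0.    ]), 'position': array([ 0.2211, -0.5843,  0.2308]), 'tool_rot': array([-3.1406,  0.0001,  0.3618]), 'force': array([ 0.6194, -0.1555,  0.1084]), 'moment': array([ 0.0259, -0.0089,  0.0476]), 'finger_force': 0.0, 'grip_width': 0.08550566540226484} 0.0187
scene {'fx': 376.25771895196317, 'fy': 376.25771895196317, 'cx': 254.17158359036753, 'cy': 190.89668448661064, 'T': array([[-0.7467,  0.2884, -0.5993,  0.0126],
       [-0.6649, -0.3001,  0.684 ,  0.5635],
       [ 0.0174,  0.9092,  0.4159,  0.4583],
       [ 0.    ,  0.    ,  0.    ,  1.    ]])}
top {'fx': 482.9648559614334, 'fy': 482.9648559614334, 'cx': 264.2181857814327, 'cy': 192.72118196395945, 'T': array([[ 0.0253,  0.9987, -0.0434,  0.4672],
       [-0.9996,  0.0246, -0.0165, -0.0265],
       [-0.0154,  0.0438,  0.9989,  1.1065],
       [ 0.    ,  0.    ,  0.    ,  1.    ]])}
```

View pics/top0.png

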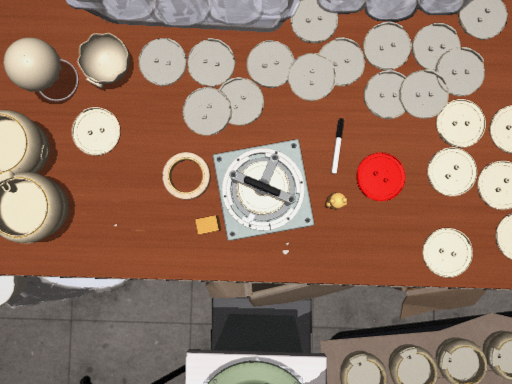

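View pics/scene0.png

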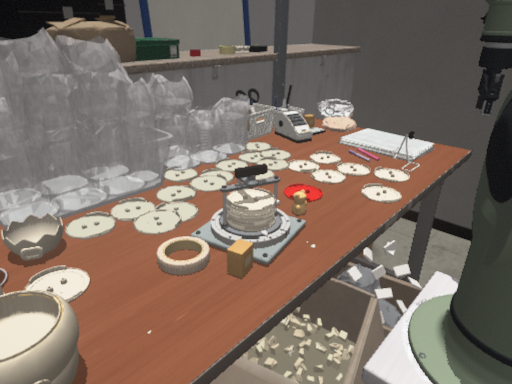

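The top view shows the dock at about (263,190) with the black T-handle at (263,187). The carton is at (207,225), the stopper at (337,201), the marker at (338,145) and the tape roll at (186,176). 

Possible confusions:
- **Magazine:** the loose cream lids, e.g. (238,101) and (453,171), and the red lid (381,176).
- **Handle:** the black marker cap (340,125).

I choose the black bar on the collar at (263,187) and will check it in a close crop.

```bash
cat > h.py <<'E'
import cv2, numpy as np
from workcell import readout, grab_frame, camera_info, bot
np.set_printoptions(precision=4,suppress=True)
def ray(n,u,v,z):
    c=camera_info(n);T=c["T"]
    d=T[:3,:3]@np.array([(u-c["cx"])/c["fx"],-(v-c["cy"])/c["fy"],-1.0]);o=T[:3,3]
    return o+d*(z-o[2])/d[2]
def proj(n,p):
    c=camera_info(n);T=c["T"];q=T[:3,:3].T@(np.asarray(p)-T[:3,3])
    return np.array([c["cx"]+c["fx"]*q[0]/-q[2],c["cy"]-c["fy"]*q[1]/-q[2]])
E
python3 - <<'E'
from h import *
im=cv2.imread("pics/top0.png")
# handle: dark mask in window
w=im[140:240,210:315]; m=(w.max(2)<45).astype(np.uint8)
n,l,s,c=cv2.connectedComponentsWithStats(m)
k=1+np.argmax(s[1:,4]); pts=np.argwhere(l==k)[:,::-1].astype(np.float32)+[210,140]
r=cv2.minAreaRect(pts.astype(np.float32)); print("bar",r,s[k])
b=[ray("top",u,v,.167) for u,v in cv2.boxPoints(r)]; C=np.mean(b,0); print("handle C",C)
e=[(b[i]+b[(i+1)%4])/2 for i in range(4)]
for i in (0,1):
    d=e[i]-e[i+2];print("len",np.linalg.norm(d),"ang",np.degrees(np.arctan2(d[1],d[0])))
# plate: four corner screws by eye + plate mask (bluish grey)
I=im.astype(int); p=((I[:,:,0]>I[:,:,2]+4)&(I[:,:,0]>90)).astype(np.uint8); p[:135]=0;p[245:]=0;p[:,:205]=0;p[:,320:]=0
p=cv2.morphologyEx(p,cv2.MORPH_OPEN,np.ones((2,2)))
h=cv2.minAreaRect(np.argwhere(p)[:,::-1].astype(np.float32)); print("plate",h)
q=np.array([ray("top",u,v,.01) for u,v in cv2.boxPoints(h)]); print("plate C",q.mean(0),[np.linalg.norm(q[i]-q[i-1]) for i in range(4)],[np.degrees(np.arctan2(*(q[i]-q[i-1])[[1,0]])) for i in range(4)])
cv2.imwrite("pics/c0.png",cv2.resize(im[135:245,205:322],None,fx=5,fy=5,interpolation=cv2.INTER_CUBIC))
E
```

```text
bar ((261.32757568359375, 185.93101501464844), (37.324764251708984, 7.056422710418701), 21.801406860351562) [ 34  37  36  19 164]
handle C [ 0.5211 -0.005   0.167 ]
len 0.07279393617855369 ang 69.58151262456867
len 0.01376467746650075 ang -20.316348874858427
plate ((263.6880187988281, 190.78399658203125), (86.04389953613281, 86.2227783203125), 79.69515228271484)
plate C [ 0.5196 -0.0069  0.01  ] [np.float64(0.19597204147501168), np.float64(0.19681284168735333), np.float64(0.19571560422295167), np.float64(0.19521040038092316)] [np.float64(11.982452241051593), np.float64(-78.31153667627751), np.float64(-168.48632778104837), np.float64(101.76323980940948)]
```

View pics/c0.png

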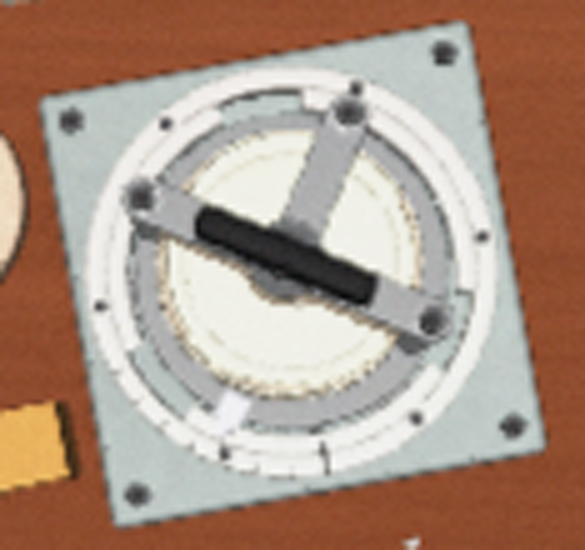

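The crop confirms the choice: the black bar sits on three rods over cream lids. The steel pointer is at crop (235,408), which is full-frame (252,216.6). The long release mark is at crop (326,458), full-frame (270,226.6).

Next I refine the centre and angles.

```bash
python3 - <<'E'
from h import *
im=cv2.imread("pics/top0.png");I=im.astype(int)
m=(I.min(2)>205).astype(np.uint8); m[:140]=0;m[240:]=0;m[:,:216]=0;m[:,308:]=0
yx=np.argwhere(m); c0=np.array([263.5,190.5])
# outermost white pixel per 5deg sector
d=yx[:,::-1]-c0; a=np.degrees(np.arctan2(d[:,1],d[:,0]))//5; R=np.hypot(*d.T)
o=np.array([yx[a==k][np.argmax(R[a==k])][::-1] for k in np.unique(a) if (R[a==k]<46).all()])
w=np.array([ray("top",u,v,.033)[:2] for u,v in o]).astype(np.float32)
(cx,cy),(ax,bx),_=cv2.fitEllipse(w); print("collar",cx,cy,ax,bx,len(w))
for C in ([cx,cy],[.5196,-.0069]):
    mk=ray("top",270,226.6,.033)[:2]-C; pt=ray("top",252,216.6,.037)[:2]-C
    print("mark r,ang",np.hypot(*mk),np.degrees(np.arctan2(*mk[::-1])),"pointer",np.hypot(*pt),np.degrees(np.arctan2(*pt[::-1])))
s=cv2.imread("pics/scene0.png"); w=s[155:185,220:285]; k=(w.max(2)<50).astype(np.uint8)
r=cv2.minAreaRect((np.argwhere(k)[:,::-1]+[220,155]).astype(np.float32)); print("scene bar",r,k.sum())
for c in ([.5211,-.005],[.5196,-.0069]): print(proj("scene",[*c,.156]))
# two-view handle check
P=ray("top",261.33,185.93,.167);print(P, "rod tops", [ray("top",205+u/5,135+v/5,.128) for u,v in((347,112),(141,198),(431,322))])
E
```

```text
collar 0.5229243636131287 -0.005464079789817333 0.1812121719121933 0.18243363499641418 72
mark r,ang 0.08588244926588888 -167.86706196478963 pointer 0.0666506159302116 160.45122285276454
mark r,ang 0.08233356029065476 -168.35776570894095 pointer 0.06404582470752698 158.24501571320243
scene bar ((250.1077117919922, 171.86155700683594), (7.442084312438965, 30.76061248779297), 82.87498474121094) 204
[250.9643 171.4163]
[252.0599 171.3627]
[ 0.5211 -0.005   0.167 ] rod tops [array([ 0.5821, -0.0292,  0.128 ]), array([0.545 , 0.0536, 0.128 ]), array([ 0.4975, -0.0653,  0.128 ])]
```

Two estimates agree. The handle is at (0.5215, -0.005), and the bar, rods and pointer put the magazine's y axis at about 69.6°. The dock's x axis is at about 12°, so the turn is about 32° counter-clockwise. I start with the transit, then the yaw.

drive_tool([
  {"dx": 0.243, "dy": -0.218, "fingers": 0},
  {"dx": 0.243, "dy": -0.218, "fingers": 0},
  {"dx": 0.243, "dy": -0.218, "fingers": 0},
  {"dx": 0.243, "dy": -0.218, "fingers": 0},
  {"dx": 0.243, "dy": -0.218, "fingers": 0},
  {"dx": 0.243, "dy": -0.218, "fingers": 0},
  {"dx": 0.243, "dy": -0.218, "fingers": 0},
  {"dx": 0.243, "dy": -0.218, "fingers": 0},
  {"dx": 0.243, "dy": -0.218, "fingers": 0},
  {"dx": 0.243, "dy": -0.218, "fingers": 0},
  {"dx": 0.243, "dy": -0.218, "fingers": 0},
  {"dx": 0.243, "dy": -0.218, "fingers": 0},
  {"dx": 0.243, "dy": -0.218, "fingers": 0},
  {"dx": 0.243, "dy": -0.218, "fingers": 0},
  {"dx": 0.243, "dy": -0.218, "fingers": 0},
  {"dx": 0.243, "dy": -0.218, "fingers": 0},
  {"dx": 0.243, "dy": -0.218, "fingers": 0},
  {"dx": 0.243, "dy": -0.218, "fingers": 0},
  {"dx": 0.243, "dy": -0.218, "fingers": 0},
  {"dx": 0.243, "dy": -0.218, "fingers": 0},
])

```text
invalid input
```

drive_tool([
  {"yaw": -0.0776, "fingers": 0},
  {"yaw": -0.0776, "fingers": 0},
  {"yaw": -0.0776, "fingers": 0},
  {"yaw": -0.0776, "fingers": 0},
  {"yaw": -0.0776, "fingers": 0},
  {"yaw": -0.0776, "fingers": 0},
  {"yaw": -0.0776, "fingers": 0},
  {"fingers": 0},
  {"fingers": 0},
  {"fingers": 0},
])

```text
invalid input
```

Refused; I'll try complete rows with a small move.

drive_tool([
  {"dx": 0.243, "dy": -0.218, "dz": 0, "yaw": 0, "fingers": 0},
], squeeze=40)

```text
clock: 0.2
position: [0.2339, -0.5574, 0.2305]
tool_rot: [-3.141, 0.002, 0.358]
force: [1.8, 0.3, 0.1]
grip_width: 0.0853
finger_force: 0.0
```

drive_tool([
  {"dx": 0.243, "dy": -0.218, "dz": 0, "yaw": 0, "fingers": 0},
  {"dx": 0.243, "dy": -0.218, "dz": 0, "yaw": 0, "fingers": 0},
  {"dx": 0.243, "dy": -0.218, "dz": 0, "yaw": 0, "fingers": 0},
  {"dx": 0.243, "dy": -0.218, "dz": 0, "yaw": 0, "fingers": 0},
  {"dx": 0.243, "dy": -0.218, "dz": 0, "yaw": 0, "fingers": 0},
  {"dx": 0.243, "dy": -0.218, "dz": 0, "yaw": 0, "fingers": 0},
  {"dx": 0.243, "dy": -0.218, "dz": 0, "yaw": 0, "fingers": 0},
  {"dx": 0.243, "dy": -0.218, "dz": 0, "yaw": 0, "fingers": 0},
  {"dx": 0.243, "dy": -0.218, "dz": 0, "yaw": 0, "fingers": 0},
  {"dx": 0.243, "dy": -0.218, "dz": 0, "yaw": 0, "fingers": 0},
  {"dx": 0.243, "dy": -0.218, "dz": 0, "yaw": 0, "fingers": 0},
  {"dx": 0.243, "dy": -0.218, "dz": 0, "yaw": 0, "fingers": 0},
  {"dx": 0.243, "dy": -0.218, "dz": 0, "yaw": 0, "fingers": 0},
  {"dx": 0.243, "dy": -0.218, "dz": 0, "yaw": 0, "fingers": 0},
  {"dx": 0.243, "dy": -0.218, "dz": 0, "yaw": 0, "fingers": 0},
  {"dx": 0.243, "dy": -0.218, "dz": 0, "yaw": 0, "fingers": 0},
  {"dx": 0.243, "dy": -0.218, "dz": 0, "yaw": 0, "fingers": 0},
  {"dx": 0.243, "dy": -0.218, "dz": 0, "yaw": 0, "fingers": 0},
  {"dx": 0.243, "dy": -0.218, "dz": 0, "yaw": 0, "fingers": 0},
])

```text
clock: 2.1
position: [0.5217, -0.0035, 0.2311]
tool_rot: [-3.142, 0.0, 0.362]
force: [0.4, -0.6, -0.4]
grip_width: 0.0851
finger_force: 0.0
```

drive_tool([
  {"dx": 0, "dy": 0, "dz": 0, "yaw": -0.0776, "fingers": 0},
  {"dx": 0, "dy": 0, "dz": 0, "yaw": -0.0776, "fingers": 0},
  {"dx": 0, "dy": 0, "dz": 0, "yaw": -0.0776, "fingers": 0},
  {"dx": 0, "dy": 0, "dz": 0, "yaw": -0.0776, "fingers": 0},
  {"dx": 0, "dy": 0, "dz": 0, "yaw": -0.0776, "fingers": 0},
  {"dx": 0, "dy": 0, "dz": 0, "yaw": -0.0776, "fingers": 0},
  {"dx": 0, "dy": 0, "dz": 0, "yaw": -0.0776, "fingers": 0},
  {"dx": 0, "dy": 0, "dz": 0, "yaw": 0, "fingers": 0},
  {"dx": 0, "dy": 0, "dz": 0, "yaw": 0, "fingers": 0},
  {"dx": 0, "dy": 0, "dz": 0, "yaw": 0, "fingers": 0},
])

```text
clock: 3.1
position: [0.5214, -0.0048, 0.2312]
tool_rot: [-3.141, 0.0, 1.212]
force: [0.2, 0.6, -0.4]
grip_width: 0.0854
finger_force: 0.0
```

In position over the handle. I descend to TCP z = 0.146, so the tips stay level with the bar's underside and clear of the thicker stem, then close gently.

drive_tool([
  {"dx": 0, "dy": 0, "dz": 0.17, "yaw": 0, "fingers": 0},
  {"dx": 0, "dy": 0, "dz": 0.17, "yaw": 0, "fingers": 0},
  {"dx": 0, "dy": 0, "dz": 0.17, "yaw": 0, "fingers": 0},
  {"dx": 0, "dy": 0, "dz": 0.17, "yaw": 0, "fingers": 0},
  {"dx": 0, "dy": 0, "dz": 0.17, "yaw": 0, "fingers": 0},
  {"dx": 0, "dy": 0, "dz": 0, "yaw": 0, "fingers": 0},
  {"dx": 0, "dy": 0, "dz": 0, "yaw": 0, "fingers": 0},
  {"dx": 0, "dy": 0, "dz": 0, "yaw": 0, "fingers": 0.6},
  {"dx": 0, "dy": 0, "dz": 0, "yaw": 0, "fingers": 0.6},
  {"dx": 0, "dy": 0, "dz": 0, "yaw": 0, "fingers": 0.6},
  {"dx": 0, "dy": 0, "dz": 0, "yaw": 0, "fingers": 0.6},
], squeeze=25)

```text
clock: 4.2
position: [0.5215, -0.0048, 0.1466]
tool_rot: [3.141, -0.0, 1.215]
force: [0.1, 0.6, -0.3]
grip_width: 0.0344
finger_force: 0.0
```

```bash
python3 - <<'E'
from h import *
cv2.imwrite("pics/s1.png",cv2.resize(grab_frame("scene")[100:280,170:340],None,fx=3.3,fy=3.3,interpolation=cv2.INTER_CUBIC))
E
```

```text
(no output)
```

View pics/s1.png

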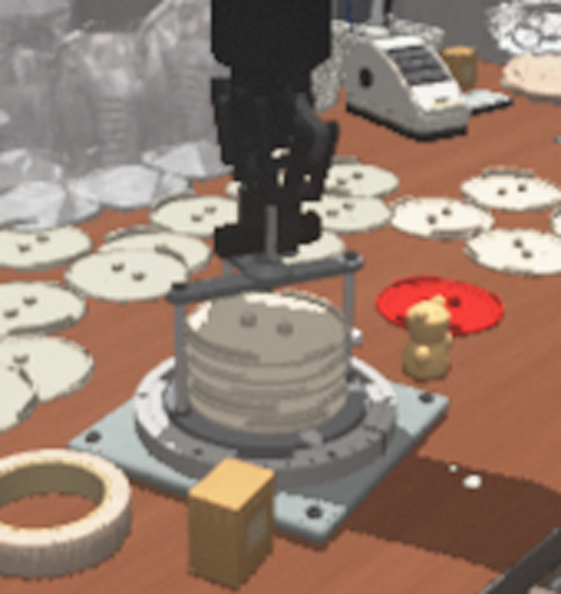

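The fingers stand around the bar at crop (270,235), with their tips just above the stem and hub and the lids neatly stacked. Closing.

drive_tool([
  {"dx": 0, "dy": 0, "dz": 0, "yaw": 0, "fingers": 0.75},
  {"dx": 0, "dy": 0, "dz": 0, "yaw": 0, "fingers": 0.75},
  {"dx": 0, "dy": 0, "dz": 0, "yaw": 0, "fingers": 0.85},
  {"dx": 0, "dy": 0, "dz": 0, "yaw": 0, "fingers": 0.85},
  {"dx": 0, "dy": 0, "dz": 0, "yaw": 0, "fingers": 1},
  {"dx": 0, "dy": 0, "dz": 0, "yaw": 0, "fingers": 1},
  {"dx": 0, "dy": 0, "dz": 0, "yaw": 0, "fingers": 1},
  {"dx": 0, "dy": 0, "dz": 0, "yaw": 0, "fingers": 1},
], squeeze=40)

```text
clock: 5.05
position: [0.5212, -0.0047, 0.1461]
tool_rot: [-3.141, 0.0, 1.215]
force: [-0.1, 0.5, -5.4]
grip_width: 0.013
finger_force: 39.6
```

Firm grip at 13 mm. Turning counter-clockwise, first 8° to check forces.

drive_tool([
  {"dx": 0, "dy": 0, "dz": 0, "yaw": -0.022, "fingers": 1},
  {"dx": 0, "dy": 0, "dz": 0, "yaw": -0.022, "fingers": 1},
  {"dx": 0, "dy": 0, "dz": 0, "yaw": -0.022, "fingers": 1},
  {"dx": 0, "dy": 0, "dz": 0, "yaw": -0.022, "fingers": 1},
  {"dx": 0, "dy": 0, "dz": 0, "yaw": 0, "fingers": 1},
])

```text
clock: 5.55
position: [0.5214, -0.0048, 0.1463]
tool_rot: [-3.141, -0.0, 1.355]
force: [-0.0, 0.0, -4.7]
grip_width: 0.0131
finger_force: 39.5
```

Forces stay low. Turning the remaining 24°.

drive_tool([
  {"dx": 0, "dy": 0, "dz": 0, "yaw": -0.03, "fingers": 1},
  {"dx": 0, "dy": 0, "dz": 0, "yaw": -0.03, "fingers": 1},
  {"dx": 0, "dy": 0, "dz": 0, "yaw": -0.03, "fingers": 1},
  {"dx": 0, "dy": 0, "dz": 0, "yaw": -0.03, "fingers": 1},
  {"dx": 0, "dy": 0, "dz": 0, "yaw": -0.03, "fingers": 1},
  {"dx": 0, "dy": 0, "dz": 0, "yaw": -0.03, "fingers": 1},
  {"dx": 0, "dy": 0, "dz": 0, "yaw": -0.03, "fingers": 1},
  {"dx": 0, "dy": 0, "dz": 0, "yaw": -0.03, "fingers": 1},
  {"dx": 0, "dy": 0, "dz": 0, "yaw": -0.03, "fingers": 1},
  {"dx": 0, "dy": 0, "dz": 0, "yaw": 0, "fingers": 1},
  {"dx": 0, "dy": 0, "dz": 0, "yaw": 0, "fingers": 1},
  {"dx": 0, "dy": 0, "dz": 0, "yaw": 0, "fingers": 1},
])

```text
clock: 6.75
position: [0.5215, -0.0048, 0.1463]
tool_rot: [3.142, 0.0, 1.776]
force: [0.5, -0.1, -4.9]
grip_width: 0.0127
finger_force: 39.5
```

```bash
python3 - <<'E'
from h import *
t=grab_frame("top");s=grab_frame("scene"); cv2.imwrite("pics/top2f.png",t)
a=cv2.resize(t[170:245,215:315],(600,450),interpolation=cv2.INTER_CUBIC)
cv2.imwrite("pics/t2.png",a);cv2.imwrite("pics/s2.png",cv2.resize(s[160:270,180:320],None,fx=4.5,fy=4.5,interpolation=cv2.INTER_CUBIC))
print(readout.observe()["tool_rot"])
E
```

```text
[3.1416 0.     1.7767]
```

View pics/t2.png

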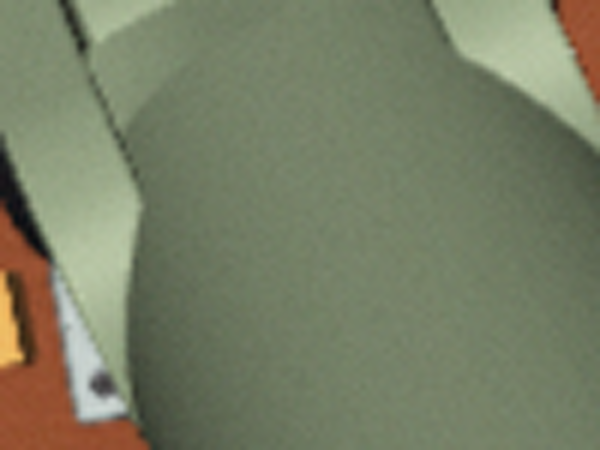

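View pics/s2.png

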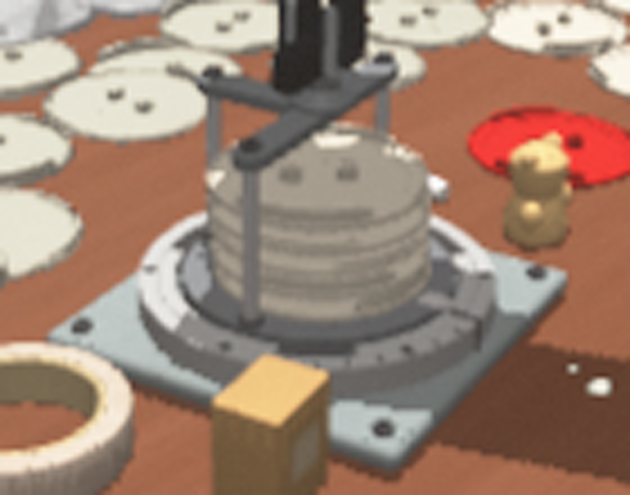

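The top view is blocked by the arm. In the scene crop the magazine has turned, with the pointer at about (440,302) and the long mark near (478,320). I compare that with the projected geometry.

```bash
python3 - <<'E'
from h import *
f=lambda p:((proj("scene",p)-[180,160])*4.5).round(1)
C=np.array([.5218,-.0053])
P=lambda r,a,z:[*(C+r*np.array([np.cos(np.radians(a)),np.sin(np.radians(a))])),z]
for a in(180,186,192,198): print(a,"pointer tip/base",f(P(.08,a,.036)),f(P(.066,a,.036)),"mark in/mid/out",f(P(.075,a,.033)),f(P(.08,a,.033)),f(P(.09,a,.033)))
E
```

```text
180 pointer tip/base [437.5 323.4] [415.1 313.3] mark in/mid/out [429.2 325. ] [437.2 328.7] [453.5 336.1]
186 pointer tip/base [447.4 316.6] [423.4 307.8] mark in/mid/out [438.5 318.8] [447.2 321.9] [464.6 328.3]
192 pointer tip/base [455.7 309.5] [430.3 302. ] mark in/mid/out [446.3 312. ] [455.4 314.7] [473.8 320.1]
198 pointer tip/base [462.3 301.9] [435.9 295.9] mark in/mid/out [452.6 305. ] [462.  307.2] [481.  311.6]
```

```bash
python3 - <<'E'
from h import *
s=grab_frame("scene");cv2.imwrite("pics/s3.png",cv2.resize(s[212:245,262:302],(800,660)[:2] if 0 else (720,594),interpolation=cv2.INTER_CUBIC))
E
```

```text
(no output)
```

View pics/s3.png

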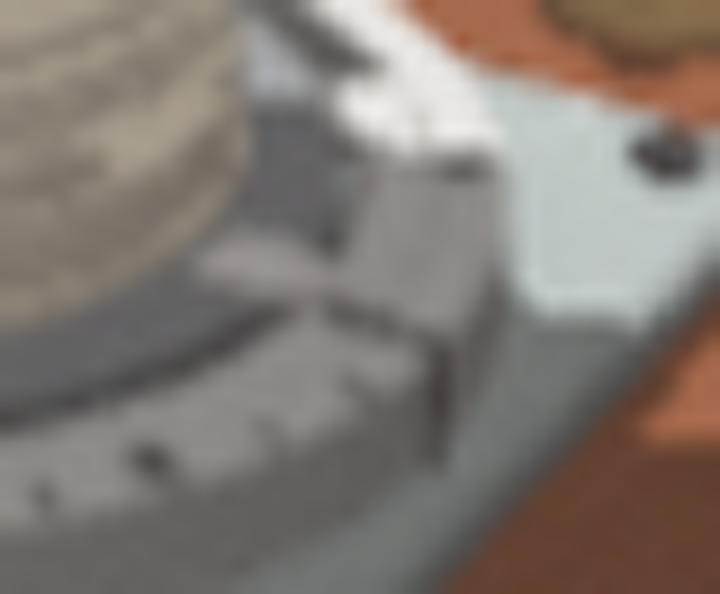

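Crop s3 shows the pointer from (200,265) to (330,290) in line with the long mark from (330,310) to (430,345). Both match the 192° projection: tip (347,302), mark's outer end (419,344). I lift slowly through the slots first.

drive_tool([
  {"dx": 0, "dy": 0, "dz": -0.02, "yaw": 0, "fingers": 1},
  {"dx": 0, "dy": 0, "dz": -0.02, "yaw": 0, "fingers": 1},
  {"dx": 0, "dy": 0, "dz": -0.02, "yaw": 0, "fingers": 1},
  {"dx": 0, "dy": 0, "dz": 0, "yaw": 0, "fingers": 1},
])

```text
clock: 7.3
position: [0.5216, -0.0047, 0.1526]
tool_rot: [3.141, 0.0, 1.777]
force: [0.9, -0.2, -4.6]
grip_width: 0.0133
finger_force: 39.6
```

Past the 4 mm play with only the weight on the wrist, so it is free. I continue to about 100 mm.

drive_tool([
  {"dx": 0, "dy": 0, "dz": -0.03, "yaw": 0, "fingers": 1},
  {"dx": 0, "dy": 0, "dz": -0.04, "yaw": 0, "fingers": 1},
  {"dx": 0, "dy": 0, "dz": -0.05, "yaw": 0, "fingers": 1},
  {"dx": 0, "dy": 0, "dz": -0.06, "yaw": 0, "fingers": 1},
  {"dx": 0, "dy": 0, "dz": -0.06, "yaw": 0, "fingers": 1},
  {"dx": 0, "dy": 0, "dz": -0.06, "yaw": 0, "fingers": 1},
  {"dx": 0, "dy": 0, "dz": -0.06, "yaw": 0, "fingers": 1},
  {"dx": 0, "dy": 0, "dz": -0.06, "yaw": 0, "fingers": 1},
  {"dx": 0, "dy": 0, "dz": -0.06, "yaw": 0, "fingers": 1},
  {"dx": 0, "dy": 0, "dz": -0.06, "yaw": 0, "fingers": 1},
  {"dx": 0, "dy": 0, "dz": -0.06, "yaw": 0, "fingers": 1},
  {"dx": 0, "dy": 0, "dz": -0.06, "yaw": 0, "fingers": 1},
  {"dx": 0, "dy": 0, "dz": -0.06, "yaw": 0, "fingers": 1},
  {"dx": 0, "dy": 0, "dz": -0.06, "yaw": 0, "fingers": 1},
  {"dx": 0, "dy": 0, "dz": -0.06, "yaw": 0, "fingers": 1},
  {"dx": 0, "dy": 0, "dz": -0.05, "yaw": 0, "fingers": 1},
  {"dx": 0, "dy": 0, "dz": -0.03, "yaw": 0, "fingers": 1},
  {"dx": 0, "dy": 0, "dz": -0.02, "yaw": 0, "fingers": 1},
])

```text
clock: 9.1
position: [0.5215, -0.0048, 0.2466]
tool_rot: [3.141, 0.0, 1.777]
force: [0.2, -0.3, -5.1]
grip_width: 0.0131
finger_force: 39.6
```

drive_tool([
  {"dx": 0, "dy": 0, "dz": 0, "yaw": 0, "fingers": 1},
  {"dx": 0, "dy": 0, "dz": 0, "yaw": 0, "fingers": 1},
  {"dx": 0, "dy": 0, "dz": 0, "yaw": 0, "fingers": 1},
  {"dx": 0, "dy": 0, "dz": 0, "yaw": 0, "fingers": 1},
  {"dx": 0, "dy": 0, "dz": 0, "yaw": 0, "fingers": 1},
  {"dx": 0, "dy": 0, "dz": 0, "yaw": 0, "fingers": 1},
])

```text
clock: 9.7
position: [0.5214, -0.0048, 0.2462]
tool_rot: [-3.142, -0.0, 1.777]
force: [0.2, 0.4, -4.4]
grip_width: 0.013
finger_force: 39.6
```

```bash
python3 - <<'E'
from h import *
s=grab_frame("scene");cv2.imwrite("pics/s4.png",cv2.resize(s[90:280,170:330],None,fx=3,fy=3,interpolation=cv2.INTER_CUBIC))
E
```

```text
(no output)
```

View pics/s4.png

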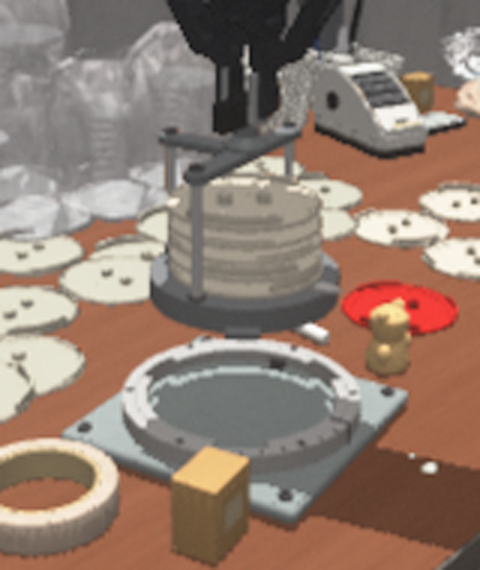

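The magazine hangs level about 100 mm above its seat, with its foot at (245,290). All five lids are stacked, the dock is empty and the bystanders have not moved. Handing in.

```bash
python3 -c "
from workcell import workorder
print(workorder.job_done())"
```

```text
the job is handed in; nothing more can be done
None
```

The magazine was turned to the release mark, lifted about 100 mm straight up and handed in held still and level above the dock with all five lids in it; the hand-in returned no verdict.

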